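Hand a repair over to the apprentice

TASK

Call the apprentice by gently pressing down the plunger of the counter bell until it rings, and let it spring back; then show the job: point straight down at the middle of the square watch, fingertips about 2 to 3 cm above it, for a good two seconds, and then point in the same way at the middle of the empty work stand it is to go on, and finish still pointing there. Touch none of the watches or stands, do not point at or pass low over the other watches and stands, and leave everything else on the bench as it is.

Things in the scene. Friction and masses are not known exactly. Their poses are not given: they have to be found in the camera images.
- bell: steel dome-shaped counter bell, 84 mm across, dome 48 mm high, fixed to the bench, at the left or right end of the row of watches. Origin: centre of its underside
- plunger_top (a point): centre of the top of the bell's plunger, a steel button 18 mm across standing above the dome; 64 mm above the bench when up, goes straight down with the plunger
- plunger (a joint): how far the bell's plunger is pressed, in m: 0 up, 0.006 fully down. Sprung: starts to move at about 1 N, fully down at about 4.5 N; rings beyond 0.004 and springs back when released
- square_watch: steel watch without a strap, with a SQUARE case 42 x 42 mm and 10 mm high, short lugs, white square dial. Its origin is the centre of its underside, z up; it lies dial up, loose on the bench, one of three watches in a rough row across the bench on the robot's side; which is where changes.
- square_watch_top (a point): centre of the square watch's dial; same attitude as the watch, z up; on the vertical centre line of the watch, at dial height, 10 mm above the bench
- round_watch: steel watch without a strap, round case 46 mm across and 10 mm high with short lugs. Its origin is the centre of its underside, z up; it lies dial up, loose on the bench, one of three watches in a rough row across the bench on the robot's side; which is where changes.
- round_watch_top (a point): centre of the round watch's dial; same attitude as the watch, z up; on the vertical centre line of the watch, at dial height, 10 mm above the bench
- pocket_watch: steel pocket watch, round case 56 mm across and 10 mm high, with a winding stem and wire bow reaching 47 mm from its centre along its +x. Its origin is the centre of its underside, z up; it lies dial up, loose on the bench, one of three watches in a rough row across the bench on the robot's side; which is where changes.
- pocket_watch_top (a point): centre of the pocket watch's dial; same attitude as the watch, z up; on the vertical centre line of the watch, at dial height, 10 mm above the bench
- empty_stand: Grey plastic work stand, a disc 70 mm across and 30 mm high, fixed to the bench, one of three in a rough row beyond the watches; which is where changes. This one is empty and open: round recess 46 mm across, 6 mm deep. Origin: centre of its underside, z up
- empty_stand_top (a point): centre of the empty stand at the height of its rim, 30 mm above the bench; z up
- covered_stand_a: Grey plastic work stand, a disc 70 mm across and 30 mm high, fixed to the bench, one of three in a rough row beyond the watches; which is where changes. This one carries a brass movement under a clear dust cover 62 mm across with a steel ball knob; 92 mm high in all. Origin: centre of its underside
- covered_stand_a_top (a point): top of the knob of that stand's dust cover, 92 mm above the bench; z up
- covered_stand_b: Grey plastic work stand, a disc 70 mm across and 30 mm high, fixed to the bench, one of three in a rough row beyond the watches; which is where changes. This one carries a brass movement under a clear dust cover 62 mm across with a steel ball knob; 92 mm high in all. Origin: centre of its underside
- covered_stand_b_top (a point): top of the knob of that stand's dust cover, 92 mm above the bench; z up
- driver_rack: bystander: fixed round steel rack of small screwdrivers standing up, 84 mm across, 111 mm high, at the other end of the row of watches from the bell. Origin: centre of its underside
- loupe: bystander: black eye loupe standing between two watches, 29 mm across, 27 mm high, loose. Origin: centre of its underside
- screw_pot: bystander: small open aluminium pot between two watches, 30 mm across, 22 mm high, loose. Origin: centre of its underside
- screwdriver: bystander: wood-handled screwdriver 150 mm long lying on the bench along its x, about 20 mm thick, loose. Origin: about its middle, on the bench
- tweezers: bystander: steel tweezers 120 mm long lying on the bench along their x, 8 mm high, loose. Origin: about their middle, on the bench
- oil_bottle: bystander: small amber bottle 48 mm across, 100 mm high, at one end of the row of stands, loose. Origin: centre of its underside
- parts_jar: bystander: glass jar with a steel cap, 52 mm across, 55 mm high, at the other end of the row of stands, loose. Origin: centre of its underside
Not all that is in view belongs to the job. Leave any blue or red look-alike of the pocket_watch alone.

How it is judged:
On the way, in this order (a step that is already met when the one before it is completed fails the run):
1. the bell's plunger is pressed down more than 4 mm (value of joint plunger above 0.004 m), for 0.02 s.
2. with the bell released, the fingers point at the square watch for 1.5 s: grasp point (about 19 mm behind the fingertips) within 22 mm of its centre line and 20 to 75 mm above its dial (horizontal distance between the grasp point and square_watch_top below 0.022 m and z of the grasp point in the frame of square_watch_top between 0.02 and 0.075 m and value of joint plunger below 0.001 m), for 1.5 s.
3. the fingers point at the empty stand for 1.5 s: grasp point within 25 mm of its centre line and 20 to 75 mm above its rim (horizontal distance between the grasp point and empty_stand_top below 0.025 m and z of the grasp point in the frame of empty_stand_top between 0.02 and 0.075 m and value of joint plunger below 0.001 m), for 1.5 s.
At the end, for the whole second after the job is handed in: Still pointing at the empty stand, not touching it (grasp point, some 19 mm behind the fingertips, within 25 mm of its centre line, 20 to 75 mm above its rim); bell plunger up (under 1 mm); watches at rest within 6 mm, loose bystanders within 15 mm of their starts (all of step 3 and distance of each of square_watch, round_watch, pocket_watch from where it was at the start of the episode below 0.006 m and distance of each of loupe, screw_pot, screwdriver, tweezers, oil_bottle, parts_jar from where it was at the start of the episode below 0.015 m and linear speed of each of square_watch, round_watch, pocket_watch below 0.02 m/s).
It fails at once if the robot touches a watch or a work stand (contact force between any of the fingers, the arm and square_watch above 0.3 N or contact force between any of the fingers, the arm and round_watch above 0.3 N or contact force between any of the fingers, the arm and pocket_watch above 0.3 N or contact force between any of the fingers, the arm and empty_stand above 0.3 N or contact force between any of the fingers, the arm and covered_stand_a above 0.3 N or contact force between any of the fingers, the arm and covered_stand_b above 0.3 N).
It fails at once if a watch is moved more than 6 mm or lifted (distance of any of square_watch, round_watch, pocket_watch from where it was at the start of the episode above 0.006 m).
It fails at once if another watch or stand is pointed at or passed over low (grasp point within 20 mm of its centre line and less than 45 mm above its top) ((horizontal distance between the grasp point and round_watch_top below 0.02 m and z of the grasp point in the frame of round_watch_top below 0.045 m) or (horizontal distance between the grasp point and pocket_watch_top below 0.02 m and z of the grasp point in the frame of pocket_watch_top below 0.045 m) or (horizontal distance between the grasp point and covered_stand_a_top below 0.02 m and z of the grasp point in the frame of covered_stand_a_top below 0.045 m) or (horizontal distance between the grasp point and covered_stand_b_top below 0.02 m and z of the grasp point in the frame of covered_stand_b_top below 0.045 m)).
It fails at once if a bystander is moved more than 15 mm, or the driver rack is struck (2 N) (distance of any of loupe, screw_pot, screwdriver, tweezers, oil_bottle, parts_jar from where it was at the start of the episode above 0.015 m or contact force between any of the fingers, the arm and driver_rack above 2 N).
It fails at once if the bell is pressed with more than 25 N (contact force between any of the fingers, the arm and bell above 25 N).
It also fails if it takes over 58 s, if anything falls off the work surface, if the arm or the gripper's body presses on something with over 40 N, if the wrist force passes 120 N, or if a joint passes its speed limit or range.

ROBOT

A 6-joint arm with a two-finger parallel gripper is mounted at the origin on the work surface. World frame = base frame: x ahead of the robot, y to its left, z up, the work surface at z = 0. Lengths are in m, angles in rad, forces in N, time in s.
With the tool pointing down it reaches from about 0.375 to 0.825 m from the base axis. Payload 5.5 kg.
Tool frame: the origin (TCP) lies at the very end of the fingers, on their centre line; the grasp point (between the pads) lies 19 mm behind it; z points along the fingers, y is the line along which they close (so a half turn about z gives the same grasp; the last joint's range is limited). The gripper opens to 85 mm and grips with 20 to 120 N. Pads are 22 mm wide; open, the fingers measure 114 mm over their backs; the gripper's body (76 mm by 85 mm) begins 54 mm behind the grasp point. The pads swing forward as they close: fully open they stand 13 mm farther back than shut.
Start: joints at [1.25, 0.314, -0.047, 1.21, 0, 1.571], TCP at [0.189, 0.569, 0.231] pointing down, gripper open.
Joint ranges: [-2.67, 2.67], [-0.69, 1.73], [-1.03, 1.25], [-2.08, 2.16], [-1.42, 1.45], [-3.14, 3.14]. Speed limits (rad/s): [2.39, 2.39, 3.01, 3.14, 3.14, 3.14].

INTERFACE

Orientations are given as [roll, pitch, yaw] about the fixed x, y, z axes, in that order (R = Rz(yaw) Ry(pitch) Rx(roll)).
In Python, from cell import observe, capture, close_job gives the robot as it stands.
- The arm moves only by the tool jog_arm, never from a script. Its argument "targets" is a list of rows, each an object with "grip": the gripper command: -1 is fully open, 1 is shut, values between are in proportion; "slide": the shift along the world's x, y, z in mm, a list of three; "yaw": the turn about the world's z in rad. A call has 1 to 20 rows; each row is the pose to reach, as a shift and turn from the pose commanded when the call began; what a row does not reach only later rows make up. A row lasts 1/10 s, in which the tool goes at most 50 mm and 8.59 degrees, less where a joint would pass 70% of its speed; a pose out of reach is approached as far as the arm can. A call with a gripper value outside its range is refused whole. The fingers move at their own pace and stop on an object; "force" is the grip in N (left out, the last holds). Time passes only in rows, so rows that repeat a pose let the fingers close. It gives the time, the measured TCP pose, the force, the opening and the grip force at its end, in the units of the state.
- observe(): the state, without advancing time (a new reading comes with each control period).
- capture(name): name is "scene" or "top"; returns a dict with "frame" (400x640x3 uint8, blue, green, red), "fx", "fy", "cx", "cy" (pixels), "dist_coeffs" ([k1, k2, p1, p2, k3] as OpenCV has them; the pictures are not rectified), "R" (3x3) and "t" (3): a world point X has camera coordinates R X + t. Camera axes: x right, y down, z forward; pixel columns grow to the right and rows downward; lengths in m; the calibration is good to about 2 mm. A picture is of the moment at which its call begins. There is no depth.
- close_job(): hands the job in; it is judged then, once.
The state is a dict: "t": time; "qpos": joint angles; "joint_velocities": joint speeds; "tau": joint torques, N m; "tool_pos": TCP position; "tool_rot": TCP orientation; "contact_force": force on the tool from outside, world axes, zero at the start; "torque": the same for the moment, N m; "width": opening from 0.0 (shut) to 1.0 (fully open); "grasp_force": force on a finger pad.
Only numpy, scipy, OpenCV 4.12 (cv2) and the standard library are available. Lean on these libraries where they do the work, as an engineer would, in place of code of your own. Each camera call takes 0.05 s, during which the arm holds its last target. There are 200 camera calls.

## Working session

There is one attempt and no reset: what is moved stays moved. The work goes in short steps, Python scripts to look and compute and a tool call to move; the robot and the scene stay as the last step left them, time stands still between calls to the robot, and variables do not carry over. Pictures are saved under pics/ and viewed, at most 10 in all, crops included, and the job is handed in when it is done.

Besides the shell and the picture viewer there is one more tool, called after "Emit:" as name(argument=value, ...), one argument or row to a line, values as JSON. jog_arm: Moves the arm, as the interface text tells. Its arguments: {"type":"object","properties":{"targets":{"type":"array","items":{"type":"object","properties":{"grip":{"type":"number"},"slide":{"type":"array","items":{"type":"number"}},"yaw":{"type":"number"}}}},"force":{"type":"number"}},"required":["targets"]}

```bash
mkdir -p pics; cat > h.py <<'E'
import numpy as np, cv2
from cell import observe, capture, close_job
def ray(c,u,v,z):
    K=np.array([[c["fx"],0,c["cx"]],[0,c["fy"],c["cy"]],[0,0,1]])
    p=cv2.undistortPoints(np.array([[[u,v]]],float),K,np.array(c["dist_coeffs"]))[0,0]
    R=np.array(c["R"]);t=np.array(c["t"])
    d=R.T@np.array([p[0],p[1],1]);o=-R.T@t
    return o+d*(z-o[2])/d[2]
def proj(c,X):
    K=np.array([[c["fx"],0,c["cx"]],[0,c["fy"],c["cy"]],[0,0,1]])
    return cv2.projectPoints(np.array([X],float),cv2.Rodrigues(np.array(c["R"]))[0],np.array(c["t"]),K,np.array(c["dist_coeffs"]))[0][0,0]
E
python3 - <<'E'
from h import *
import pickle
for n in("scene","top"):
    c=capture(n);pickle.dump(c,open(n+".pkl","wb"));cv2.imwrite(f"pics/{n}0.png",c["frame"])
    print(n,-np.array(c["R"]).T@c["t"])
s=observe();print(s["t"],s["tool_pos"],s["tool_rot"],s["contact_force"],s["width"])
E
```

```text
scene [ 1.15957029 -0.55533236  0.97379903]
top [0.29183694 0.02970024 1.23524446]
0.1 [0.18903148 0.56892211 0.23054297] [-3.14011446e+00 -8.32894639e-06  2.82077895e+00] [-0.12867474  0.07143381 -0.43573969] 1.0003626737870863
```

View pics/top0.png

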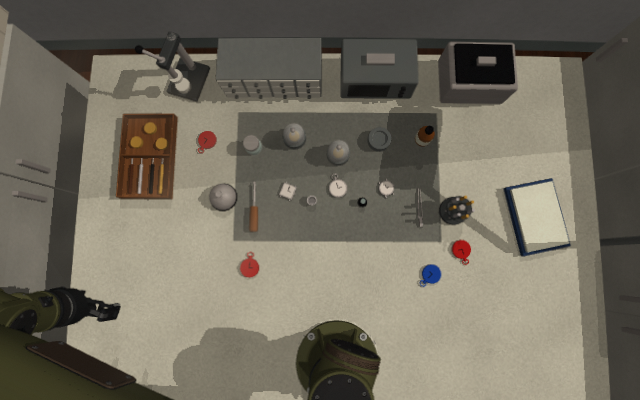

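View pics/scene0.png

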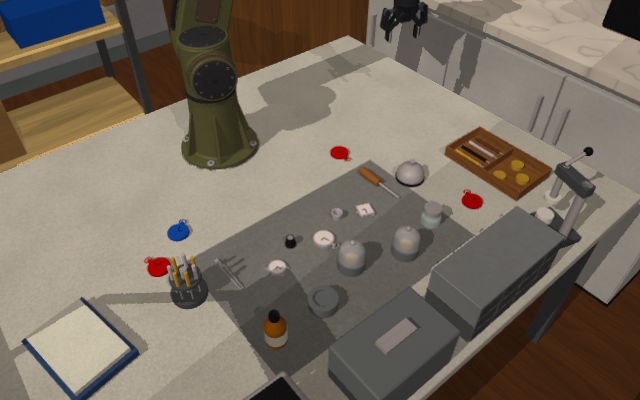

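Top view: the bell is at (222,197), with watches at (288,190), (338,187) and (386,188). There are stands at (293,135) and (339,151), both domed, and an open one at (379,139). The coloured decoys are at (206,140), (250,267), (431,273) and (461,250). Square watch candidates are (288,190), which looks square, (338,187) and (386,188). I'll check with a close crop and measure.

```bash
python3 - <<'E'
from h import *
import pickle
c=pickle.load(open("top.pkl","rb"));s=pickle.load(open("scene.pkl","rb"))
f=c["frame"][110:240,195:405];cv2.imwrite("pics/crop0.png",cv2.resize(f,None,fx=3.8,fy=3.8,interpolation=cv2.INTER_CUBIC))
g=s["frame"][140:330,260:450];cv2.imwrite("pics/crop1.png",cv2.resize(g,None,fx=3.1,fy=3.1,interpolation=cv2.INTER_CUBIC))
for n,u,v,z in[("bell",222,197,.03),("sq",288,190,.01),("pk",338,187,.01),("rd",386,188,.01),("empty",379,139,.03),("covA",293,135,.06),("covB",339,151,.06)]:
    X=ray(c,u,v,z);print(n,X.round(4),"scene px",proj(s,X).round(1))
E
```

```text
bell [0.4728 0.3382 0.03  ] scene px [408.2 169.2]
sq [0.4981 0.1454 0.01  ] scene px [364.  209.6]
pk [ 0.5081 -0.0045  0.01  ] scene px [323.  238.5]
rd [ 0.5059 -0.1486  0.01  ] scene px [276.1 266.5]
empty [ 0.6519 -0.1272  0.03  ] scene px [321.9 296.2]
covA [0.6537 0.1293 0.06  ] scene px [404.5 233.6]
covB [ 0.6059 -0.0059  0.06  ] scene px [349.4 248.9]
```

View pics/crop0.png

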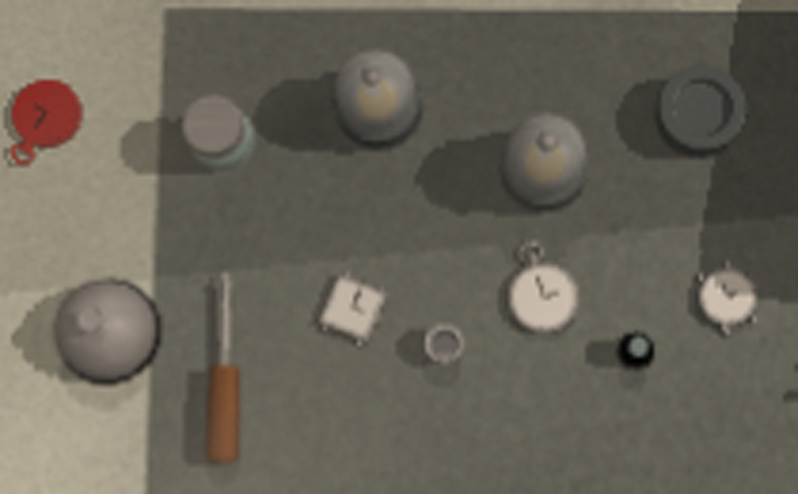

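View pics/crop1.png

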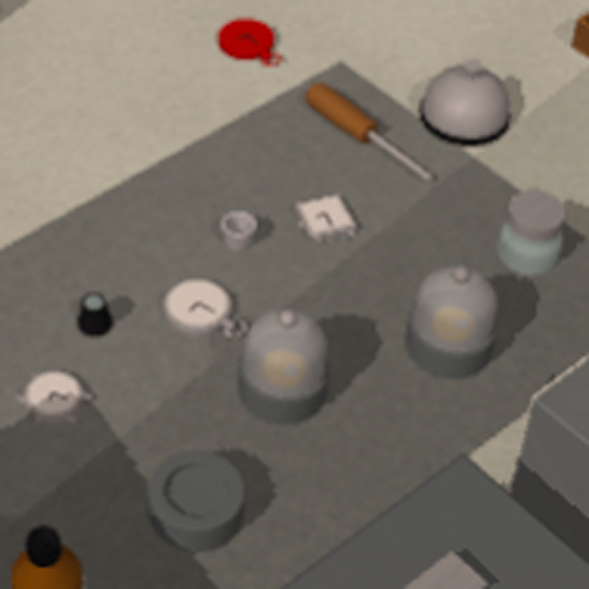

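The crops confirm it: square case at top (288,191), pocket watch with bow at (338,188), round watch with lugs at (386,188). The open recessed stand is at (380,139), and the bell's plunger is at (218,194).

```bash
python3 - <<'E'
from h import *
import pickle
c=pickle.load(open("top.pkl","rb"));s=pickle.load(open("scene.pkl","rb"))
for n,a,b,z in[("plunger",(218.2,193.7),(412.3,161.5),.064),("sq",(287.9,190.8),(365.5,210),.01),("empty",(379.7,138.7),(323.5,298),.03)]:
    print(n,ray(c,*a,z).round(4),ray(s,*b,z).round(4))
E
```

```text
plunger [0.4772 0.3409 0.064 ] [0.4819 0.3389 0.064 ]
sq [0.4957 0.1456 0.01  ] [0.5017 0.1475 0.01  ]
empty [ 0.6529 -0.1293  0.03  ] [ 0.6578 -0.1275  0.03  ]
```

Emit:
jog_arm(
  targets=[
    {"grip": 1, "slide": [40, -30, 0]},
    {"grip": 1, "slide": [80, -60, 0]},
    {"grip": 1, "slide": [120, -95, -10]},
    {"grip": 1, "slide": [160, -125, -30]},
    {"grip": 1, "slide": [200, -160, -50]},
    {"grip": 1, "slide": [240, -190, -80]},
    {"grip": 1, "slide": [270, -215, -110]},
    {"grip": 1, "slide": [290, -229, -130]},
    {"grip": 1, "slide": [290, -229, -140]},
    {"grip": 1, "slide": [290, -229, -140]},
    {"grip": 1, "slide": [290, -229, -140]},
    {"grip": 1, "slide": [290, -229, -140]},
    {"grip": 1, "slide": [290, -229, -140]},
  ],
  force=20,
)

```text
$.targets[0]: bad value
```

```bash
python3 - <<'E'
from h import *
s=observe();print(s["t"],s["tool_pos"],s["tool_rot"],s["contact_force"],s["width"])
ims=[]
for n,(u,v) in(("top",(220,190)),("scene",(410,160))):
    c=capture(n);print(n,"tip px",proj(c,s["tool_pos"]),"plunger px",proj(c,[.479,.340,.064]))
    ims.append(cv2.resize(c["frame"][v-45:v+45,u-45:u+45],(395,395),interpolation=cv2.INTER_CUBIC))
cv2.imwrite("pics/tip.png",np.hstack(ims))
E
```

```text
0.1 [0.18903148 0.56892211 0.23054297] [-3.14011446e+00 -8.32894639e-06  2.82077895e+00] [-0.12867474  0.07143381 -0.43573969] 1.0003626737870863
top tip px [102.08318816 300.47167063] plunger px [218.5398126  193.08627744]
scene tip px [400.65924464  42.61465506] plunger px [411.79467964 160.82657477]
```

View pics/tip.png

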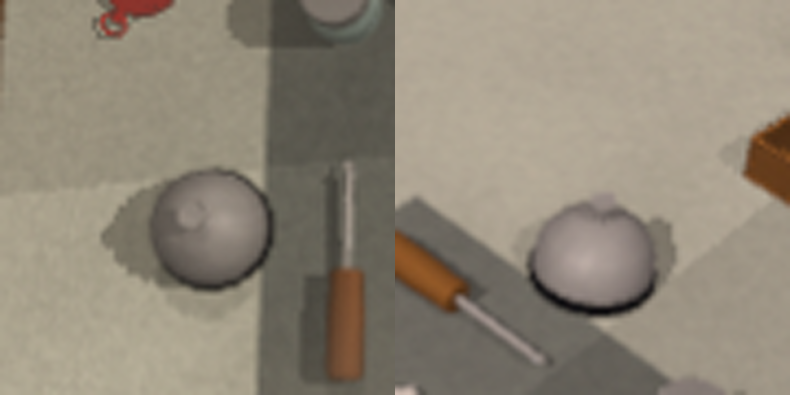

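The call was refused, probably because "yaw" was missing, so the arm hasn't moved. The picture shows only the bell with its plunger. I'll add yaw to every row.

Emit:
jog_arm(
  targets=[
    {"grip": 1, "slide": [40, -30, 0], "yaw": 0},
    {"grip": 1, "slide": [80, -60, 0], "yaw": 0},
    {"grip": 1, "slide": [120, -95, -10], "yaw": 0},
    {"grip": 1, "slide": [160, -125, -30], "yaw": 0},
    {"grip": 1, "slide": [200, -160, -50], "yaw": 0},
    {"grip": 1, "slide": [240, -190, -80], "yaw": 0},
    {"grip": 1, "slide": [270, -215, -110], "yaw": 0},
    {"grip": 1, "slide": [290, -229, -130], "yaw": 0},
    {"grip": 1, "slide": [290, -229, -140], "yaw": 0},
    {"grip": 1, "slide": [290, -229, -140], "yaw": 0},
    {"grip": 1, "slide": [290, -229, -140], "yaw": 0},
    {"grip": 1, "slide": [290, -229, -140], "yaw": 0},
  ],
  force=20,
)

```text
t: 1.4
tool_pos: [0.479, 0.3419, 0.0927]
tool_rot: [3.14, 0.001, 2.823]
contact_force: [-0.4, 0.1, 1.6]
width: 0.001
grasp_force: 0.0
```

```bash
python3 - <<'E'
from h import *
s=observe();print(s["t"],s["tool_pos"],s["contact_force"],s["width"])
ims=[]
for n,(u,v) in(("top",(220,190)),("scene",(410,160))):
    c=capture(n);print(n,"tip px",proj(c,s["tool_pos"]),"plunger px",proj(c,[.479,.340,.064]))
    ims.append(cv2.resize(c["frame"][v-45:v+45,u-45:u+45],(395,395),interpolation=cv2.INTER_CUBIC))
cv2.imwrite("pics/tip2.png",np.hstack(ims))
E
```

```text
1.4 [0.478989   0.34191362 0.09268245] [-0.40797391  0.07010438  1.57843568] 0.0013090490241242682
top tip px [215.24731065 191.45901692] plunger px [218.5398126  193.08627744]
scene tip px [413.61514614 152.50065292] plunger px [411.79467964 160.82657477]
```

View pics/tip2.png

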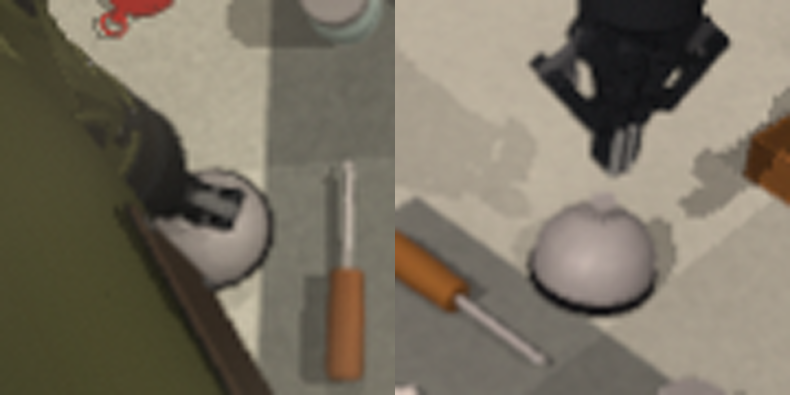

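The fingertips are shut at scene (415,154), directly above the plunger at (412,160). Next is a gentle press.

Emit:
jog_arm(
  targets=[
    {"grip": 1, "slide": [0, -3, -10], "yaw": 0},
    {"grip": 1, "slide": [0, -3, -20], "yaw": 0},
    {"grip": 1, "slide": [0, -3, -24], "yaw": 0},
    {"grip": 1, "slide": [0, -3, -26], "yaw": 0},
    {"grip": 1, "slide": [0, -3, -28], "yaw": 0},
    {"grip": 1, "slide": [0, -3, -29], "yaw": 0},
    {"grip": 1, "slide": [0, -3, -30], "yaw": 0},
    {"grip": 1, "slide": [0, -3, -30], "yaw": 0},
    {"grip": 1, "slide": [0, -3, -30], "yaw": 0},
  ],
)

```text
t: 2.4
tool_pos: [0.4792, 0.3373, 0.0615]
tool_rot: [-3.142, -0.0, 2.821]
contact_force: [-0.6, -0.7, 3.0]
width: 0.003
grasp_force: 1.1
```

Emit:
jog_arm(
  targets=[
    {"grip": 1, "slide": [0, 0, -1], "yaw": 0},
    {"grip": 1, "slide": [0, 0, -2], "yaw": 0},
    {"grip": 1, "slide": [0, 0, -3], "yaw": 0},
    {"grip": 1, "slide": [0, 0, -3], "yaw": 0},
    {"grip": 1, "slide": [0, 0, -3], "yaw": 0},
  ],
)

```text
t: 2.9
tool_pos: [0.4793, 0.3374, 0.0584]
tool_rot: [3.141, 0.0, 2.821]
contact_force: [-1.4, -0.9, 3.5]
width: 0.001
grasp_force: 2.0
```

Emit:
jog_arm(
  targets=[
    {"grip": 1, "slide": [0, 0, -0.5], "yaw": 0},
    {"grip": 1, "slide": [0, 0, -1], "yaw": 0},
    {"grip": 1, "slide": [0, 0, -1], "yaw": 0},
    {"grip": 1, "slide": [0, 0, -1], "yaw": 0},
  ],
)

```text
t: 3.3
tool_pos: [0.4794, 0.3375, 0.058]
tool_rot: [3.141, 0.0, 2.821]
contact_force: [-3.4, -1.9, 8.8]
width: 0.003
grasp_force: 4.3
```

The force rose to 9 N with the tip at 58 mm, so the plunger is fully down and the bell has rung. I'll release it, lift, and go to the square watch.

Emit:
jog_arm(
  targets=[
    {"grip": 1, "slide": [0, 0, 10], "yaw": 0},
    {"grip": 1, "slide": [0, 0, 40], "yaw": 0},
    {"grip": 1, "slide": [0, 0, 70], "yaw": 0},
    {"grip": 1, "slide": [5, -30, 80], "yaw": 0},
    {"grip": 1, "slide": [10, -65, 80], "yaw": 0},
    {"grip": 1, "slide": [12, -100, 80], "yaw": 0},
    {"grip": 1, "slide": [16, -135, 80], "yaw": 0},
    {"grip": 1, "slide": [18, -165, 70], "yaw": 0},
    {"grip": 1, "slide": [20, -185, 50], "yaw": 0},
    {"grip": 1, "slide": [20, -191, 30], "yaw": 0},
    {"grip": 1, "slide": [20, -191, 10], "yaw": 0},
    {"grip": 1, "slide": [20, -191, 0], "yaw": 0},
    {"grip": 1, "slide": [20, -191, 0], "yaw": 0},
  ],
)

```text
t: 4.6
tool_pos: [0.4983, 0.1462, 0.0562]
tool_rot: [-3.14, -0.002, 2.821]
contact_force: [0.9, 0.4, 0.8]
width: 0.0
grasp_force: 0.0
```

```bash
python3 - <<'E'
from h import *
s=observe();print(s["t"],s["tool_pos"],s["contact_force"])
c=capture("scene");print(proj(c,s["tool_pos"]),proj(c,[.499,.1465,.01]))
cv2.imwrite("pics/sq.png",cv2.resize(c["frame"][130:250,290:450],(800,600),interpolation=cv2.INTER_CUBIC))
E
```

```text
4.6 [0.49826404 0.14616511 0.05617645] [0.90008164 0.42737839 0.75814569]
[365.41985699 197.00785737] [364.54728126 209.6157713 ]
```

View pics/sq.png

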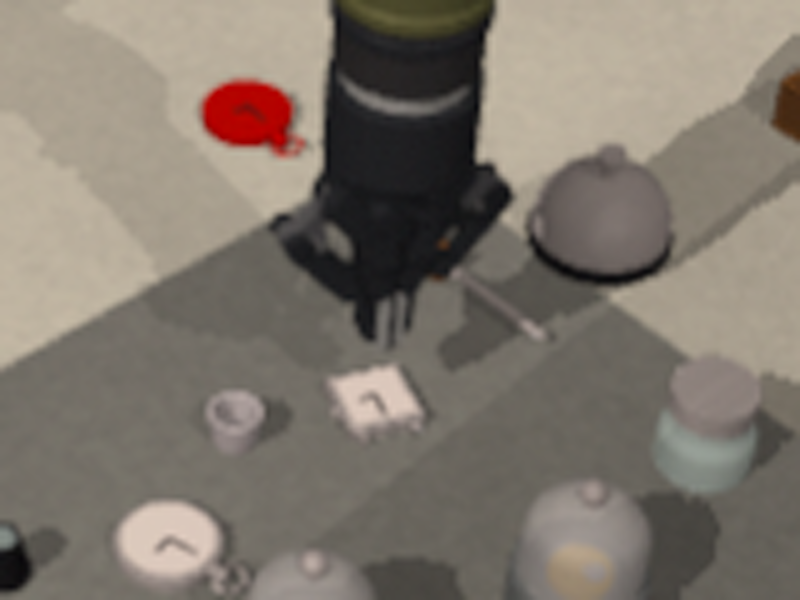

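The tip at (388,340) in the crop is just above the square watch at (378,402), and the bell's plunger is back up. I'll lower it and hold.

Emit:
jog_arm(
  targets=[
    {"grip": 1, "slide": [0, 0, -10], "yaw": 0},
    {"grip": 1, "slide": [0, 0, -18], "yaw": 0},
    {"grip": 1, "slide": [0, 0, -21], "yaw": 0},
    {"grip": 1, "slide": [0, 0, -21], "yaw": 0},
    {"grip": 1, "slide": [0, 0, -21], "yaw": 0},
    {"grip": 1, "slide": [0, 0, -21], "yaw": 0},
    {"grip": 1, "slide": [0, 0, -21], "yaw": 0},
    {"grip": 1, "slide": [0, 0, -21], "yaw": 0},
    {"grip": 1, "slide": [0, 0, -21], "yaw": 0},
    {"grip": 1, "slide": [0, 0, -21], "yaw": 0},
    {"grip": 1, "slide": [0, 0, -21], "yaw": 0},
    {"grip": 1, "slide": [0, 0, -21], "yaw": 0},
    {"grip": 1, "slide": [0, 0, -21], "yaw": 0},
    {"grip": 1, "slide": [0, 0, -21], "yaw": 0},
    {"grip": 1, "slide": [0, 0, -21], "yaw": 0},
    {"grip": 1, "slide": [0, 0, -21], "yaw": 0},
    {"grip": 1, "slide": [0, 0, -21], "yaw": 0},
    {"grip": 1, "slide": [0, 0, -21], "yaw": 0},
    {"grip": 1, "slide": [0, 0, -21], "yaw": 0},
    {"grip": 1, "slide": [0, 0, -21], "yaw": 0},
  ],
)

```text
t: 6.65
tool_pos: [0.4992, 0.1464, 0.0363]
tool_rot: [3.142, 0.0, 2.821]
contact_force: [-0.6, -0.1, -0.1]
width: 0.003
grasp_force: 0.0
```

Emit:
jog_arm(
  targets=[
    {"grip": 1, "slide": [0, 0, 0], "yaw": 0},
    {"grip": 1, "slide": [0, 0, 0], "yaw": 0},
    {"grip": 1, "slide": [0, 0, 0], "yaw": 0},
    {"grip": 1, "slide": [0, 0, 0], "yaw": 0},
    {"grip": 1, "slide": [0, 0, 0], "yaw": 0},
    {"grip": 1, "slide": [0, 0, 0], "yaw": 0},
    {"grip": 1, "slide": [0, 0, 0], "yaw": 0},
    {"grip": 1, "slide": [0, 0, 0], "yaw": 0},
  ],
)

```text
t: 7.45
tool_pos: [0.4992, 0.1464, 0.0363]
tool_rot: [3.142, -0.0, 2.821]
contact_force: [-0.1, 0.4, 0.0]
width: -0.002
grasp_force: 0.0
```

Emit:
jog_arm(
  targets=[
    {"grip": 1, "slide": [0, 0, 40], "yaw": 0},
    {"grip": 1, "slide": [0, 0, 80], "yaw": 0},
    {"grip": 1, "slide": [0, 0, 120], "yaw": 0},
    {"grip": 1, "slide": [0, 0, 160], "yaw": 0},
    {"grip": 1, "slide": [15, -30, 170], "yaw": 0},
    {"grip": 1, "slide": [35, -65, 170], "yaw": 0},
    {"grip": 1, "slide": [55, -100, 170], "yaw": 0},
    {"grip": 1, "slide": [75, -135, 170], "yaw": 0},
    {"grip": 1, "slide": [95, -170, 170], "yaw": 0},
    {"grip": 1, "slide": [115, -205, 170], "yaw": 0},
    {"grip": 1, "slide": [135, -240, 170], "yaw": 0},
    {"grip": 1, "slide": [150, -265, 170], "yaw": 0},
    {"grip": 1, "slide": [156, -275, 160], "yaw": 0},
    {"grip": 1, "slide": [156, -275, 125], "yaw": 0},
    {"grip": 1, "slide": [156, -275, 90], "yaw": 0},
    {"grip": 1, "slide": [156, -275, 65], "yaw": 0},
    {"grip": 1, "slide": [156, -275, 60], "yaw": 0},
    {"grip": 1, "slide": [156, -275, 60], "yaw": 0},
  ],
)

```text
t: 9.25
tool_pos: [0.6541, -0.1278, 0.0952]
tool_rot: [-3.141, -0.003, 2.821]
contact_force: [0.4, 0.9, -0.5]
width: -0.0
grasp_force: 0.0
```

```bash
python3 - <<'E'
from h import *
s=observe();print(s["t"],s["tool_pos"],s["contact_force"])
c=capture("scene");print(proj(c,s["tool_pos"]),proj(c,[.655,-.1285,.03]))
cv2.imwrite("pics/es.png",cv2.resize(c["frame"][200:350,240:440],(800,600),interpolation=cv2.INTER_CUBIC))
E
```

```text
9.25 [ 0.6540678  -0.12781352  0.09524397] [ 0.37719253  0.85101393 -0.54523889]
[322.55855912 279.15357367] [322.35172159 297.40733335]
```

View pics/es.png

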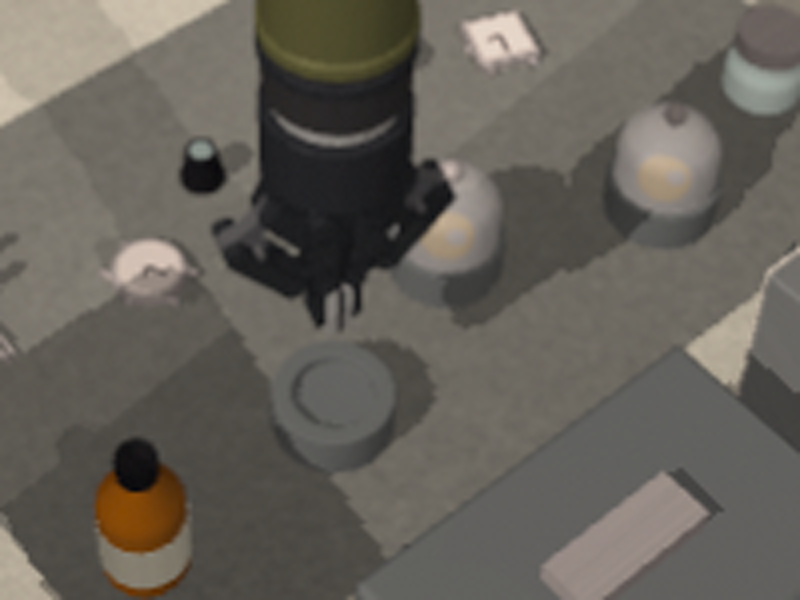

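The fingertips at (340,325) in the crop are above the open stand, whose rim centre is at (335,388), clear of the domed one. I'll lower and hold.

Emit:
jog_arm(
  targets=[
    {"grip": 1, "slide": [1, -1, -15], "yaw": 0},
    {"grip": 1, "slide": [1, -1, -30], "yaw": 0},
    {"grip": 1, "slide": [1, -1, -38], "yaw": 0},
    {"grip": 1, "slide": [1, -1, -40], "yaw": 0},
    {"grip": 1, "slide": [1, -1, -40], "yaw": 0},
    {"grip": 1, "slide": [1, -1, -40], "yaw": 0},
    {"grip": 1, "slide": [1, -1, -40], "yaw": 0},
    {"grip": 1, "slide": [1, -1, -40], "yaw": 0},
    {"grip": 1, "slide": [1, -1, -40], "yaw": 0},
    {"grip": 1, "slide": [1, -1, -40], "yaw": 0},
    {"grip": 1, "slide": [1, -1, -40], "yaw": 0},
    {"grip": 1, "slide": [1, -1, -40], "yaw": 0},
    {"grip": 1, "slide": [1, -1, -40], "yaw": 0},
    {"grip": 1, "slide": [1, -1, -40], "yaw": 0},
    {"grip": 1, "slide": [1, -1, -40], "yaw": 0},
    {"grip": 1, "slide": [1, -1, -40], "yaw": 0},
    {"grip": 1, "slide": [1, -1, -40], "yaw": 0},
    {"grip": 1, "slide": [1, -1, -40], "yaw": 0},
    {"grip": 1, "slide": [1, -1, -40], "yaw": 0},
    {"grip": 1, "slide": [1, -1, -40], "yaw": 0},
  ],
)

```text
t: 11.3
tool_pos: [0.6562, -0.1296, 0.0563]
tool_rot: [-3.142, 0.0, 2.821]
contact_force: [-0.5, 0.2, -0.1]
width: 0.0
grasp_force: 0.0
```

Emit:
jog_arm(
  targets=[
    {"grip": 1, "slide": [0, 0, 0], "yaw": 0},
    {"grip": 1, "slide": [0, 0, 0], "yaw": 0},
    {"grip": 1, "slide": [0, 0, 0], "yaw": 0},
    {"grip": 1, "slide": [0, 0, 0], "yaw": 0},
    {"grip": 1, "slide": [0, 0, 0], "yaw": 0},
    {"grip": 1, "slide": [0, 0, 0], "yaw": 0},
    {"grip": 1, "slide": [0, 0, 0], "yaw": 0},
    {"grip": 1, "slide": [0, 0, 0], "yaw": 0},
  ],
)

```text
t: 12.1
tool_pos: [0.6562, -0.1296, 0.0563]
tool_rot: [-3.142, -0.0, 2.821]
contact_force: [0.2, -0.2, -0.1]
width: 0.002
grasp_force: 0.0
```

```bash
python3 -c "
from h import *
s=observe();print(s['t'],s['tool_pos'],s['contact_force'])
assert abs(s['tool_pos'][2]-.056)<.008
print(close_job())"
```

```text
12.1 [ 0.65618249 -0.12962313  0.05627647] [ 0.20300318 -0.18999838 -0.0715603 ]
the job is handed in; nothing more can be done
None
```

I pressed the bell fully down and let it spring back, pointed at the square watch for over two seconds, then handed the job in at 12.1 s still pointing at the empty stand about 26 mm above its rim; the arm registered no contact apart from the bell, and no verdict was returned.

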